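# Shut the red air valve under the sliding cover

### The arm

A 7-joint arm with a two-finger parallel gripper is mounted at the origin on the work surface. World frame = base frame: x ahead of the robot, y to its left, z up, the work surface at z = 0. Lengths are in mm, angles in rad, forces in N, time in s.
With the tool pointing down it reaches from about 350 to 900 mm from the base axis. Payload 19.9 kg.
Tool frame: the origin (TCP) lies on the centre line of the jaws, within the pads' length; the fingertips stand 22 mm ahead of it and the grasp point (between the pads) lies 3 mm ahead of it; z points along the fingers, y is the direction in which the jaws open and shut (so a half turn about z gives the same grasp; the last joint's range is limited). The gripper opens to 94 mm and grips with 3 to 60 N. Pads are 16 mm wide; open, the fingers measure 119 mm over their backs; the gripper's body (75 mm by 177 mm) begins 78 mm behind the grasp point.
Start: joints at [1.069, 0.417, -0.01, 1.614, 0.005, 1.111, -0.053], TCP at [277.347, -560.071, 227.425] pointing down, gripper open.
Joint ranges: [-2.81, 2.81], [-0.39, 2.02], [-1.27, 1.25], [0.06, 2.57], [-1.19, 4.33], [0.19, 2], [-2.82, 2.82]. Speed limits (rad/s): [1.89, 1.89, 2.39, 2.39, 3.01, 3.01, 3.01].

### API

Orientations are given as a rotation vector (axis times angle).
In Python, from plant import r, imaging, hand_in, models gives the robot as it stands.
- The arm moves only by the tool step_arm, never from a script. Its argument "motion" is a list that holds one entry, the list of rows, each a list of 7 numbers: the shift along the tool's x, y, z in cm, then the turn, a rotation vector about the tool's x, y, z in degrees, then the gripper's target within -1 to 1 (fully open at 1, half-way at 0, shut at -1). In form: [[[tx, ty, tz, rx, ry, rz, hand], ...]]. A call has 1 to 20 rows; each row is the pose to reach, as a shift and turn from the pose commanded when the call began, along the tool's axes at that moment; what a row does not reach only later rows make up. A row lasts 1/10 s, in which the tool goes at most 50 mm and 8.59 degrees, less where a joint would pass 70% of its speed; a pose out of reach is approached as far as the arm can. A call with a gripper value outside its range is refused whole. The fingers move at their own pace and stop on an object; "grip_force" is the grip in N (left out, the last holds). Time passes only in rows, so rows that repeat a pose let the fingers close. It gives the time, the measured TCP pose, the force and the opening at its end, in the units of the state.
- r.observe(): the state, without advancing time (a new reading comes with each control period).
- imaging.read_camera(name): name is "scene" or "top" or "wrist"; returns a dict with "frame" (400x640x3 uint8, red, green, blue), "mtx" (3x3 intrinsics, pixels), "cam_to_world" (4x4, takes a point from camera to world coordinates). Camera axes: x right, y up, looking along -z (the intrinsics and any distortion apply to the point x, -y, -z); pixel columns grow to the right and rows downward; lengths in mm; the calibration is good to about 2 mm. The wrist camera is an equidistant fisheye: a pixel r from the principal point sees the ray r / f radians off the axis. A picture is of the moment at which its call begins. There is no depth.
- hand_in(): hands the job in, once; it reports no verdict.
Trained networks look in a picture, given as the dict that the camera call returned (one of the last four; its "shot" number tells which), for a name from the list of things; names that differ only in an ending like _2 or _b are one class to them, and where a whole thing is asked for, a point or a joint stands for the part that bears it (a point fixed in the world has none). Each returns a list of dicts, best first, with "p" (0 to 1); they miss things now and then, are a little off and sometimes report something else, mostly with a low value. They report only what shows in the picture. A call takes as long as a camera call. They do not tell look-alikes from the thing itself.
- models.trace(picture, query): "mask" (400x640 bool, what is visible of it) and "position" ([column, row] in pixels, amid what is visible of it).
The state is a dict: "time_s": time; "joint_pos": joint angles; "qd": joint speeds; "joint_efforts": joint torques, N m; "eef_pos": TCP position; "tool_rot": TCP orientation; "ft_force": force on the tool from outside, world axes, zero at the start; "torque": the same for the moment, N m; "gripper_width": finger opening in mm.
Only numpy, scipy, OpenCV 4.12 (cv2) and the standard library are available. Lean on these libraries where they do the work, as an engineer would, in place of code of your own. Each camera call takes 0.05 s, during which the arm holds its last target. There are 200 camera calls.

### The job

The air line marked with the red handle has to be isolated: push the yellow cover of the grey valve box back by its black lip, all the way to its stop, so that the valves underneath are open to view, and then push the red valve handle a quarter turn clockwise until it is fully shut. Only push: do not lift the cover. Leave the blue handle and the things standing around the box where they are, and finish clear of everything.

Things in the scene. Friction and masses are not known exactly. Their poses are not given: they have to be found in the camera images.
- box: Grey steel box fixed to the bench, 330 (x) x 300 (y) x 95 mm. Origin: centre of underside; -x side faces the robot, turned up to 20 deg. Valve compartment, open on top: x -155 to -15, y -130 to +130 mm; floor 6, front wall 83, side walls 85 mm above the bench. A dark deck 82 mm high closes the rest. The cover lies on the side walls between guides 95 mm high; cross strips at both ends stop it.
- cover: Yellow loose cover, 155 (x) x 284 (y) x 5 mm, 0.3 to 0.65 kg; slides along the box's x with a few N, 3 mm play each side. Origin: centre of underside, 85 mm above the bench; axes as the box's. It starts at x -75 to -45 mm in the box's frame, over the valves; at its rear stop its origin is at x +82 mm.
- lip (a point): Centre of the black upright push lip on the cover, at cover x -40 mm, y 0; the point is 107 mm above the bench. The lip is 10 mm thick (x), 110 mm long (y) and rises from the cover's top face (90 mm above the bench) to 125 mm. Push it on its robot side, towards the box's +x.
- red_pivot (a point): Turning axis of the red handle, at mid-height of the handle, 61 mm above the bench; axes as the box's. It lies at x -50 mm in the box's frame and y -65 or +40 mm (the red and blue valves change places).
- red_tip (a point): Free end of the red handle, on its mid-line at mid-height, 61 mm above the bench, 72 mm from the axis. The red sleeve is 18 mm wide, 18 mm tall (52 to 70 mm above the bench) and runs from 17 to 72 mm from the axis. Brass valve body and pipe below it reach at most 43 mm above the bench.
- red_handle (a joint): Angle of the red handle (rad): 0 = open, pointing along the box's -x (to the robot, in line with the pipe); grows clockwise seen from above; pi/2 = shut, at its stop, pointing along the box's +y. Starts at 0 to 0.35. Stiff hinge (0.12 N m, some 2.5 N at 50 mm), no spring: it stays where it is left.
- blue_tip (a point): Free end of the blue handle, the same valve as the red one but with a blue sleeve, to be left alone; 72 mm from its axis, 61 mm above the bench; it starts turned 0 to 0.3 rad clockwise from the open direction.
- jar: White jar with orange cap, 64 mm diameter, 85 mm tall, loose, upright beside the box. Origin: centre of its underside.
- tube: Upright steel tube offcut, 38 mm diameter, 90 mm tall, loose, on the bench beside the box. Origin: centre of its underside.
- screwdriver: Screwdriver with a green handle, 190 mm long, lying loose on the bench beside the box. Origin: near its middle, on the bench; its x runs towards the blade.
Not all that is in view belongs to the job. There is more than one size of the jar; the one meant has the size given above.

How it is judged:
By the outcome, as a careful person would: the job done as asked, in the order asked, and still so for the second after the job is handed in, with the robot touching nothing.
It also fails if it takes over 45 s, if anything falls off the work surface, if the arm or the gripper's body presses on something with over 40 N, if the wrist force passes 120 N, or if a joint passes its speed limit or range.

## Working session

There is one attempt and no reset: what is moved stays moved. The work goes in short steps, Python scripts to look and compute and a tool call to move; the robot and the scene stay as the last step left them, time stands still between calls to the robot, and variables do not carry over. Pictures are saved under pics/ and viewed, about 8 in all and at most 12, crops included, and the job is handed in when it is done.

Besides the shell and the picture viewer there is one more tool, called after ">>>" in YAML: its name, and indented under it one key for each argument. step_arm: Moves the arm, as the interface text tells. Its arguments: {"type":"object","properties":{"motion":{"type":"array","items":{"type":"array","items":{"type":"array","items":{"type":"number"}}}},"grip_force":{"type":"number"}},"required":["motion"]}

```bash
mkdir -p pics; cat > h.py <<'E'
import numpy as np, cv2
from scipy.spatial.transform import Rotation as R
from plant import r, imaging, hand_in, models
def ray(pic,uv):
    K=np.array(pic["mtx"]);T=np.array(pic["cam_to_world"])
    x=(uv[0]-K[0,2])/K[0,0]; y=(uv[1]-K[1,2])/K[1,1]
    d=T[:3,:3]@np.array([x,-y,-1.]); return T[:3,3],d
def atz(pic,uv,z):
    o,d=ray(pic,uv); return o+d*(z-o[2])/d[2]
def proj(pic,p):
    K=np.array(pic["mtx"]);T=np.array(pic["cam_to_world"])
    c=T[:3,:3].T@(np.array(p)-T[:3,3]); return [K[0,2]+K[0,0]*c[0]/-c[2],K[1,2]-K[1,1]*c[1]/-c[2]]
def save(pic,n): cv2.imwrite('pics/'+n,cv2.cvtColor(pic["frame"],cv2.COLOR_RGB2BGR))
E
python3 - <<'E'
from h import *
s=r.observe(); print(s["eef_pos"],s["tool_rot"],s["time_s"],s["gripper_width"])
a=imaging.read_camera("top"); b=imaging.read_camera("scene")
cv2.imwrite('pics/a.png',cv2.cvtColor(a["frame"],cv2.COLOR_RGB2BGR));save(b,'b.png')
print(a.keys())
for q,z in [("cover",90),("lip",125),("box",95),("jar",85),("tube",90),("screwdriver",10),("red_tip",61)]:
  for n,p in(("top",a),("scene",b)):
    for d in models.trace(p,q)[:2]:
      print(n,q,round(d["p"],2),d["position"],np.round(atz(p,d["position"],z)), d["mask"].sum(), cv2.minAreaRect(np.argwhere(d["mask"])[:,::-1].astype(np.float32)))
E
```

```text
[ 277.19729538 -559.76437192  226.81887322] [-3.05776718e+00 -7.15683681e-01  5.42378567e-04] 0.0 94.07127021619434
dict_keys(['frame', 'mtx', 'cam_to_world', 'shot'])
top cover 0.95 [323.2, 243.8] [500.  69.  90.] 6863 ((324.8518981933594, 242.76385498046875), (113.14440155029297, 61.79157638549805), 12.136824607849121)
top cover 0.73 [239.7, 175.7] [675. 281.  90.] 374 ((244.13006591796875, 170.5953826904297), (10.160703659057617, 56.39459228515625), 36.25383377075195)
scene cover 0.7 [347.5, 184.5] [510.  81.  90.] 3639 ((344.6153564453125, 183.07691955566406), (105.3930435180664, 44.376014709472656), 33.6900634765625)
top lip 0.68 [324.3, 243.0] [501.  66. 125.] 7017 ((324.97564697265625, 242.78048706054688), (113.84412384033203, 62.858726501464844), 12.094757080078125)
scene lip 0.71 [348.8, 185.3] [550. 110. 125.] 3591 ((344.84063720703125, 183.50477600097656), (104.84562683105469, 44.12765121459961), 33.27488327026367)
top box 0.78 [339.3, 186.2] [645.  27.  95.] 8948 ((331.5950622558594, 209.9031982421875), (122.99161529541016, 142.53289794921875), 12.011478424072266)
scene b
[... 713 characters left out ...]
7170410156), (22.74271011352539, 16.086305618286133), 33.6900634765625)
scene tube 0.87 [403.6, 245.5] [628. 316.  90.] 528 ((404.8000183105469, 245.6000213623047), (15.876444816589355, 35.72200393676758), 7.125016689300537)
top screwdriver 0.67 [237.7, 180.2] [680. 304.  10.] 267 ((237.40000915527344, 179.30001831054688), (8.200000762939453, 35.600006103515625), 36.869895935058594)
scene screwdriver 0.9 [381.7, 281.7] [688. 301.  10.] 566 ((366.47064208984375, 284.8823547363281), (11.64171028137207, 79.06661224365234), 75.96376037597656)
scene red_tip 0.41 [384.1, 281.2] [726. 323.  61.] 415 ((367.3237609863281, 284.71368408203125), (10.177675247192383, 76.91230010986328), 75.0685806274414)
```

```bash
python3 - <<'E'
import cv2
a=cv2.imread('pics/a.png')[110:310,200:460]
b=cv2.imread('pics/b.png')[110:310,200:460]
cv2.imwrite('pics/ab.png',cv2.vconcat([cv2.resize(x,None,fx=2,fy=1.5 if 0 else 1.5) if 0 else cv2.resize(x,(390,300)) for x in (a,b)]) if 0 else cv2.resize(a,(780,600),interpolation=cv2.INTER_CUBIC))
E
```

```text
(no output)
```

View pics/ab.png

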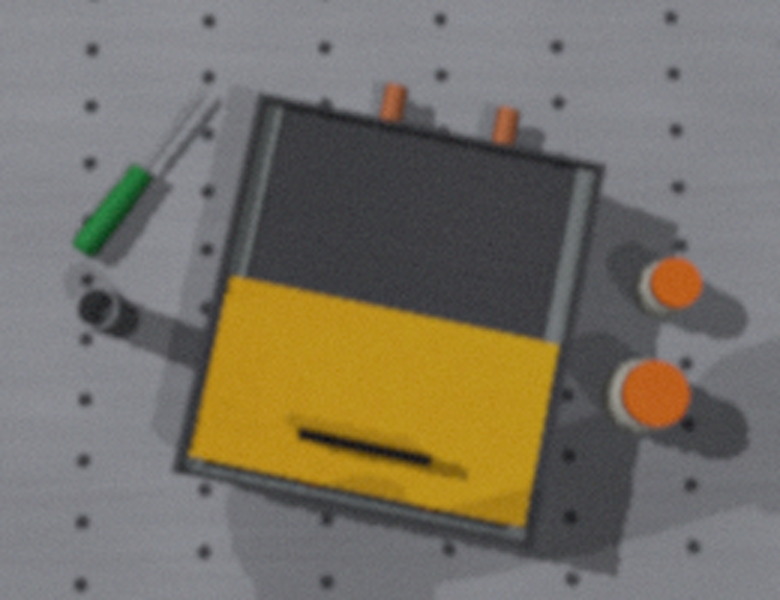

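View pics/b.png

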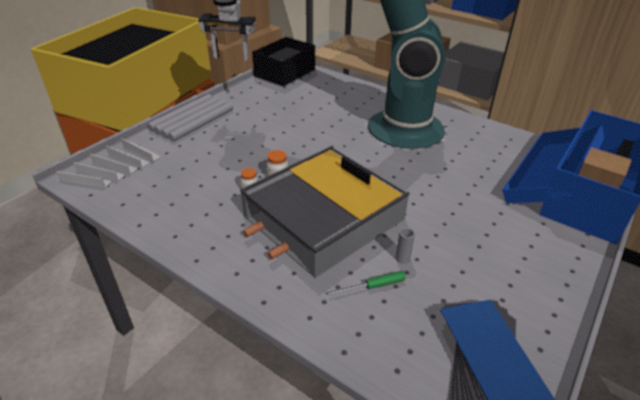

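The top crop shows the box turned about -12°. Its corners are at crop (262,95), (603,167), (527,542) and (178,468), and the lip's top edge runs from (300,433) to (430,461). The jars are to its right, the tube and screwdriver to its left. In the scene view the lip is upright and black at (357,168), on the robot's side.

```bash
python3 - <<'E'
from h import *
a=imaging.read_camera("top")
C=[(262,95),(603,167),(527,542),(178,468)]
P=[atz(a,(200+x/3,110+y/3),95)[:2] for x,y in C]
m=np.array([[165,150],[165,-150],[-165,-150],[-165,150]])
P=np.array(P);c=P.mean(0);H=m.T@(P-c)
yaw=np.arctan2(H[0,1]-H[1,0],H[0,0]+H[1,1]); print("box",c,np.degrees(yaw),np.linalg.norm(P-np.roll(P,1,0),axis=1))
d=models.trace(a,"cover")[0]["mask"]
f=a["frame"].astype(int); dark=(f.sum(2)<110)
hull=cv2.fillConvexPoly(np.zeros((400,640),np.uint8),cv2.convexHull(np.argwhere(d)[:,::-1].astype(np.int32)),1)
hull=cv2.erode(hull,np.ones((9,9)))
q=np.argwhere(dark&(hull>0))[:,::-1].astype(np.float32); rc=cv2.minAreaRect(q);print(len(q),rc)
Rz=np.array([[np.cos(yaw),-np.sin(yaw)],[np.sin(yaw),np.cos(yaw)]])
for z in(107,125):
  w=atz(a,rc[0],z)[:2]; print("lip",w,"in box",Rz.T@(w-c))
bp=cv2.boxPoints(rc); w=np.array([atz(a,p,120)[:2] for p in bp]); print(np.round((w-c)@Rz,1))
s=r.observe();M=R.from_rotvec(s["tool_rot"]).as_matrix();print(np.degrees(np.arctan2(M[1,0],M[0,0])),M.round(3))
E
```

```text
box [572.43210417  48.6261417 ] -12.567029006197123 [323.35741079 298.2194923  321.76367097 293.15844728]
67 ((320.95611572265625, 258.7048645019531), (40.997859954833984, 1.815919041633606), 12.094758033752441)
lip [462.92045486  74.42601219] in box [-112.50156101    1.35403943]
lip [463.0032401  74.2441234] in box [-112.38118347    1.19452085]
[[-114.6   50.8]
 [-110.3   50.8]
 [-110.2  -48.3]
 [-114.6  -48.2]]
26.342671973973605 [[ 0.896  0.444 -0.   ]
 [ 0.444 -0.896  0.   ]
 [-0.    -0.    -1.   ]]
```

```bash
cat >> h.py <<'E'
c0=np.array([572.4,48.6]);yaw=np.radians(-12.4)
Rz=np.array([[np.cos(yaw),-np.sin(yaw)],[np.sin(yaw),np.cos(yaw)]])
def row(bx,by,z,cur=None,deg=None):
    s=r.observe();M=R.from_rotvec(s["tool_rot"]).as_matrix()
    w=np.r_[c0+Rz@np.array([bx,by]),z]
    t=M.T@(w-s["eef_pos"])/10
    rz=np.degrees(np.arctan2(M[1,0],M[0,0])-yaw)-(deg or 0)
    return np.round(np.r_[t,rz],2)
def where():
    s=r.observe();return (Rz.T@(s["eef_pos"][:2]-c0)).round(1),s["eef_pos"][2].round(1),s["ft_force"].round(1),s["time_s"],s["gripper_width"]
E
python3 -c "
from h import *
for z in(227,122): print(row(-150,0,z))
print(row(-150,0,122))"
```

```text
[ 4.175e+01 -5.084e+01  5.000e-02  3.874e+01]
[ 41.75 -50.84  10.55  38.74]
[ 41.75 -50.84  10.55  38.74]
```

>>> step_arm:
  motion:
    - [[41.75, -50.84, 0, 0, 0, 38.74, -1], [41.75, -50.84, 0, 0, 0, 38.74, -1], [41.75, -50.84, 0, 0, 0, 38.74, -1], [41.75, -50.84, 0, 0, 0, 38.74, -1], [41.75, -50.84, 0, 0, 0, 38.74, -1], [41.75, -50.84, 0, 0, 0, 38.74, -1], [41.75, -50.84, 0, 0, 0, 38.74, -1], [41.75, -50.84, 0, 0, 0, 38.74, -1], [41.75, -50.84, 0, 0, 0, 38.74, -1], [41.75, -50.84, 0, 0, 0, 38.74, -1], [41.75, -50.84, 0, 0, 0, 38.74, -1], [41.75, -50.84, 0, 0, 0, 38.74, -1], [41.75, -50.84, 0, 0, 0, 38.74, -1], [41.75, -50.84, 0, 0, 0, 38.74, -1], [41.75, -50.84, 0, 0, 0, 38.74, -1], [41.75, -50.84, 0, 0, 0, 38.74, -1], [41.75, -50.84, 0, 0, 0, 38.74, -1], [41.75, -50.84, 0, 0, 0, 38.74, -1], [41.75, -50.84, 0, 0, 0, 38.74, -1], [41.75, -50.84, 0, 0, 0, 38.74, -1]]

```text
time_s: 2.9
eef_pos: [425.9, 80.4, 227.5]
tool_rot: [3.123, -0.34, 0.0]
ft_force: [1.2, -0.4, -0.4]
gripper_width: 0.6
```

```bash
python3 -c "
from h import *
print(where(),row(-150,0,122))
w=imaging.read_camera('wrist');save(w,'w1.png');print(w['mtx'],np.round(w['cam_to_world'],2))"
```

```text
(array([-149.9,   -0.4]), np.float64(227.5), array([ 1.2, -0.4, -0.4]), 2.9, 0.5773308628908184) [-1.000e-02 -4.000e-02  1.055e+01 -4.000e-02]
[[309.70691629   0.         322.74783288]
 [  0.         309.70691629 202.87542879]
 [  0.           0.           1.        ]] [[-2.2000e-01  9.5000e-01  2.3000e-01  4.9305e+02]
 [-9.8000e-01 -2.1000e-01 -5.0000e-02  6.4780e+01]
 [ 0.0000e+00 -2.4000e-01  9.7000e-01  3.8437e+02]
 [ 0.0000e+00  0.0000e+00  0.0000e+00  1.0000e+00]]
```

View pics/w1.png

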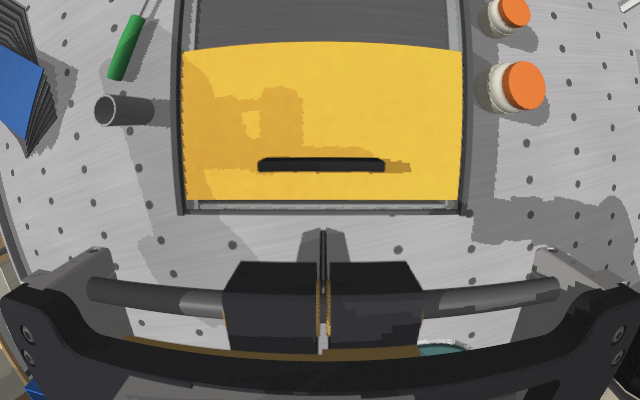

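The wrist view shows the lip at (258–385, 158–171), centred on the fingers (column 323) and parallel to the gripper. I'll lower and push.

>>> step_arm:
  motion:
    - [[0, 0, 4, 0, 0, 0, -1], [0, 0, 8, 0, 0, 0, -1], [0, 0, 10.5, 0, 0, 0, -1], [0, 0, 10.5, 0, 0, 0, -1], [1, 0, 10.5, 0, 0, 0, -1], [2, 0, 10.5, 0, 0, 0, -1], [2.8, 0, 10.5, 0, 0, 0, -1], [3.6, 0, 10.5, 0, 0, 0, -1], [4.4, 0, 10.5, 0, 0, 0, -1], [5.2, 0, 10.5, 0, 0, 0, -1], [6, 0, 10.5, 0, 0, 0, -1], [6.8, 0, 10.5, 0, 0, 0, -1], [7.6, 0, 10.5, 0, 0, 0, -1], [8.4, 0, 10.5, 0, 0, 0, -1], [9.2, 0, 10.5, 0, 0, 0, -1], [10, 0, 10.5, 0, 0, 0, -1], [10.8, 0, 10.5, 0, 0, 0, -1], [11.6, 0, 10.5, 0, 0, 0, -1], [12.2, 0, 10.5, 0, 0, 0, -1], [12.8, 0, 10.5, 0, 0, 0, -1]]

```text
time_s: 4.95
eef_pos: [551.3, 53.2, 122.4]
tool_rot: [-3.123, 0.339, 0.0]
ft_force: [-3.0, 1.4, 2.0]
gripper_width: 0.7
```

```bash
python3 -c "
from h import *
print(where(),row(28,0,122))"
```

```text
(array([-21.6,  -0. ]), np.float64(122.4), array([-3. ,  1.4,  2. ]), 4.95, 0.6916087851077476) [ 4.96 -0.    0.04  0.01]
```

>>> step_arm:
  motion:
    - [[0.6, 0, 0, 0, 0, 0, -1], [1.2, 0, 0, 0, 0, 0, -1], [1.8, 0, 0, 0, 0, 0, -1], [2.4, 0, 0, 0, 0, 0, -1], [3.0, 0, 0, 0, 0, 0, -1], [3.5, 0, 0, 0, 0, 0, -1], [4.0, 0, 0, 0, 0, 0, -1], [4.3, 0, 0, 0, 0, 0, -1], [4.5, 0, 0, 0, 0, 0, -1], [4.5, 0, 0, 0, 0, 0, -1]]

```text
time_s: 5.95
eef_pos: [595.1, 43.6, 122.4]
tool_rot: [-3.123, 0.339, -0.0]
ft_force: [0.3, 0.4, 0.1]
gripper_width: 0.6
```

```bash
python3 -c "
from h import *
print(where(),row(29,0,122))"
```

```text
(array([23.3,  0. ]), np.float64(122.4), array([0.3, 0.4, 0.1]), 5.95, 0.6124495899801893) [0.57 0.   0.04 0.  ]
```

>>> step_arm:
  motion:
    - [[0.2, 0, 0, 0, 0, 0, -1], [0.3, 0, 0, 0, 0, 0, -1], [0.4, 0, 0, 0, 0, 0, -1], [0.5, 0, 0, 0, 0, 0, -1], [0.5, 0, 0, 0, 0, 0, -1]]

```text
time_s: 6.45
eef_pos: [599.0, 43.0, 122.4]
tool_rot: [-3.123, 0.338, 0.003]
ft_force: [-9.0, 1.0, 6.7]
gripper_width: 0.1
```

```bash
python3 -c "
from h import *
print(where())
w=imaging.read_camera('wrist');save(w,'w2.png')"
```

```text
(array([27.1,  0.2]), np.float64(122.4), array([-9. ,  1. ,  6.7]), 6.45, 0.13485520516461394)
```

View pics/w2.png

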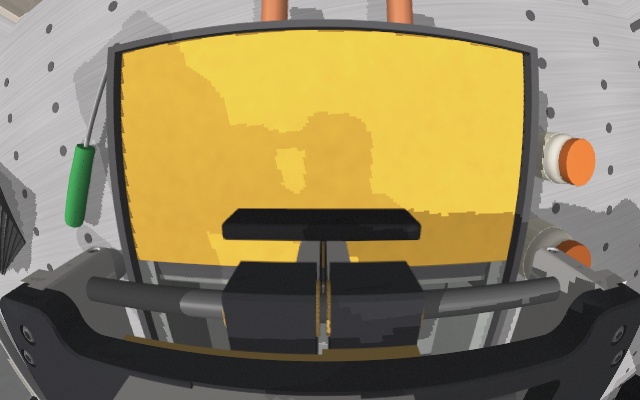

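The cover now reaches the rear strip in the view and the force is rising. I'll press a little more to confirm the stop.

>>> step_arm:
  motion:
    - [[0.1, 0, 0, 0, 0, 0, -1], [0.15, 0, 0, 0, 0, 0, -1], [0.15, 0, 0, 0, 0, 0, -1]]

```text
time_s: 6.8
eef_pos: [599.1, 43.0, 122.4]
tool_rot: [3.123, -0.338, -0.007]
ft_force: [-20.7, 2.2, 16.3]
gripper_width: 0.5
```

```bash
python3 -c "
from h import *
print(where())"
```

```text
(array([27.2,  0.3]), np.float64(122.4), array([-20.7,   2.2,  16.3]), 6.8, 0.5473544521025926)
```

>>> step_arm:
  motion:
    - [[-1, 0, 0, 0, 0, 0, -1], [-3, 0, -2, 0, 0, 0, -1], [-7, 0, -6, 0, 0, 0, -1], [-12, 0, -10.5, 0, 0, 0, -1], [-17, 0, -10.5, 0, 0, 0, -1], [-17.8, 0, -10.5, 0, 0, 0, -1], [-17.8, 0, -10.5, 0, 0, 0, -1], [-17.8, 0, -10.5, 0, 0, 0, -1]]

```text
time_s: 7.6
eef_pos: [427.7, 80.3, 228.0]
tool_rot: [3.123, -0.339, 0.003]
ft_force: [-0.0, -0.7, 0.0]
gripper_width: 0.5
```

```bash
cat >> h.py <<'E'
def fray(pic,uv):
    K=np.array(pic["mtx"]);T=np.array(pic["cam_to_world"])
    v=np.array([uv[0]-K[0,2],uv[1]-K[1,2]]);rr=np.hypot(*v);th=rr/K[0,0]
    d=np.array([np.sin(th)*v[0]/rr,-np.sin(th)*v[1]/rr,-np.cos(th)]); return T[:3,3],T[:3,:3]@d
def fbox(pic,uv,z):
    o,d=fray(pic,uv);w=o+d*(z-o[2])/d[2];return (Rz.T@(w[:2]-c0)).round(1)
E
python3 -c "
from h import *
print(where())
w=imaging.read_camera('wrist');save(w,'w3.png')
for q in('red_tip','red_handle','blue_tip'):
  for d in models.trace(w,q)[:2]:
    rc=cv2.minAreaRect(np.argwhere(d['mask'])[:,::-1].astype(np.float32))
    print(q,d['p'],d['position'],fbox(w,d['position'],70),[fbox(w,p,70) for p in cv2.boxPoints(rc)])
f=cv2.cvtColor(w['frame'],cv2.COLOR_RGB2HSV).astype(int)
m=((f[...,0]<6)|(f[...,0]>174))&(f[...,1]>150)&(f[...,2]>80)
n,l,st,ce=cv2.connectedComponentsWithStats(m.astype(np.uint8))
for i in range(1,n):
  if st[i,4]>100: print('red',st[i],ce[i])
"
```

```text
(array([-1.482e+02, -1.000e-01]), np.float64(228.0), array([-0. , -0.7,  0. ]), 7.6, 0.46839889650190975)
red_tip 0.83 [382.3, 131.5] [-81.4 -61.9] [array([-119.8,  -43.7]), array([-39.3, -53.2]), array([-41.2, -76.6]), array([-122.5,  -67.4])]
red_handle 0.73 [377.1, 132.1] [-82.1 -56.5] [array([-121.4,  -44.5]), array([-39.3, -51.1]), array([-40.5, -77.4]), array([-123.5,  -71.1])]
blue_tip 0.59 [276.3, 129.9] [-80.1  46. ] [array([-118.2,   66.7]), array([-37.4,  47.2]), array([-43.1,  24.7]), array([-123.6,   43.5])]
red [366 119  24  52 902] [377.172949   144.66740576]
```

View pics/w3.png

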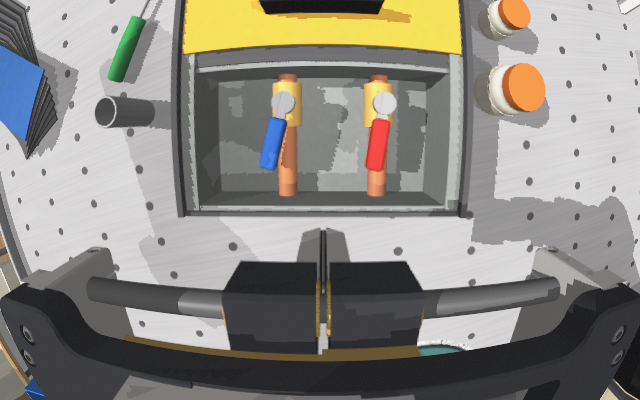

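The cover is fully back. The red handle is on the right, with its pivot at (385,103) and tip at (375,170), which puts the pivot at y = -65. The blue handle is on the left. I'll lower the closed fingers to the right of red.

>>> step_arm:
  motion:
    - [[4.3, 5, 0, 0, 0, 0, -1], [4.3, 10.5, 0, 0, 0, 0, -1], [4.3, 10.5, 0, 0, 0, 0, -1], [4.3, 10.5, 0, 0, 0, 0, -1], [4.3, 10.5, 4, 0, 0, 0, -1], [4.3, 10.5, 8, 0, 0, 0, -1], [4.3, 10.5, 11, 0, 0, 0, -1], [4.3, 10.5, 13, 0, 0, 0, -1], [4.3, 10.5, 14.5, 0, 0, 0, -1], [4.3, 10.5, 15.5, 0, 0, 0, -1], [4.3, 10.5, 15.5, 0, 0, 0, -1], [4.3, 10.5, 15.5, 0, 0, 0, -1]]

```text
time_s: 9.0
eef_pos: [447.1, -30.9, 72.7]
tool_rot: [-3.123, 0.338, -0.0]
ft_force: [0.1, -0.2, 0.3]
gripper_width: 0.2
```

```bash
python3 -c "
from h import *
print(where())
w=imaging.read_camera('wrist');save(w,'w4.png')
P=np.array([-51,-64.5]);s=Rz.T@(r.observe()['eef_pos'][:2]-c0)
for t in np.radians([0,5,10,20,30,40,50,60,70,80,85,90]):
  u=np.array([-np.cos(t),np.sin(t)]);n=np.array([np.sin(t),np.cos(t)])
  q=P+48*u-(9+8*abs(n[0])+12.5*abs(n[1]))*n; d=(q-s)/10; print(round(np.degrees(t)),q.round(1),d[0].round(2),-d[1].round(2))
"
```

```text
(array([-105.3, -104.6]), np.float64(72.7), array([ 0.1, -0.2,  0.3]), 9.0, 0.21339248301966163)
0 [-99. -86.] 0.61 -1.87
5 [-100.7  -82.4] 0.43 -2.23
10 [-102.2  -78.5] 0.29 -2.61
20 [-104.1  -70.1] 0.1 -3.45
30 [-104.5  -61.1] 0.06 -4.35
40 [-103.   -51.8] 0.21 -5.29
50 [-99.6 -42.6] 0.55 -6.2
60 [-94.2 -34. ] 1.09 -7.06
70 [-87.  -26.5] 1.81 -7.82
80 [-78.1 -20.5] 2.7 -8.41
85 [-73.2 -18.3] 3.19 -8.64
90 [-68.  -16.5] 3.71 -8.82
```

View pics/w4.png

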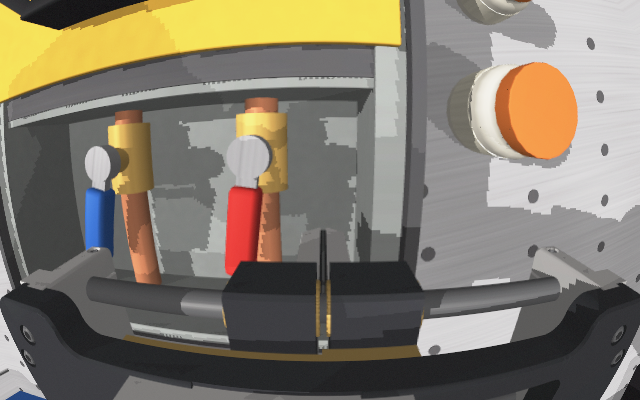

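The fingers are in the compartment, to the right of the red handle (sleeve at about (243,230)). I'll sweep the arc.

>>> step_arm:
  motion:
    - [[0.5, -1, 0, 0, 0, 0, -1], [0.45, -2.2, 0, 0, 0, 0, -1], [0.3, -2.6, 0, 0, 0, 0, -1], [0.2, -3.0, 0, 0, 0, 0, -1], [0.1, -3.45, 0, 0, 0, 0, -1], [0.07, -3.9, 0, 0, 0, 0, -1], [0.06, -4.35, 0, 0, 0, 0, -1], [0.12, -4.8, 0, 0, 0, 0, -1], [0.21, -5.3, 0, 0, 0, 0, -1], [0.36, -5.75, 0, 0, 0, 0, -1], [0.55, -6.2, 0, 0, 0, 0, -1], [0.8, -6.65, 0, 0, 0, 0, -1], [1.1, -7.05, 0, 0, 0, 0, -1], [1.45, -7.45, 0, 0, 0, 0, -1], [1.8, -7.8, 0, 0, 0, 0, -1], [2.25, -8.1, 0, 0, 0, 0, -1], [2.7, -8.4, 0, 0, 0, 0, -1], [3.2, -8.6, 0, 0, 0, 0, -1], [3.5, -8.75, 0, 0, 0, 0, -1], [3.5, -8.75, 0, 0, 0, 0, -1]]

```text
time_s: 11.05
eef_pos: [500.4, 46.9, 72.5]
tool_rot: [-3.123, 0.339, -0.001]
ft_force: [0.2, 0.6, -0.1]
gripper_width: -0.0
```

```bash
python3 -c "
from h import *
print(where())"
```

```text
(array([-70. , -17.1]), np.float64(72.5), array([ 0.2,  0.6, -0.1]), 11.05, -0.040073639601193464)
```

>>> step_arm:
  motion:
    - [[0.1, 0, 0, 0, 0, 0, -1], [0.2, 0, 0, 0, 0, 0, -1], [0.3, 0, 0, 0, 0, 0, -1], [0.3, 0, 0, 0, 0, 0, -1]]

```text
time_s: 11.45
eef_pos: [501.2, 46.7, 72.3]
tool_rot: [3.123, -0.338, -0.005]
ft_force: [-11.5, 4.9, 8.7]
gripper_width: 0.6
```

```bash
python3 -c "
from h import *
print(where())
w=imaging.read_camera('wrist');save(w,'w5.png')
for d in models.trace(w,'red_handle')[:1]:
    rc=cv2.minAreaRect(np.argwhere(d['mask'])[:,::-1].astype(np.float32)); print([fbox(w,p,70) for p in cv2.boxPoints(rc)])"
```

```text
(array([-69.1, -17.2]), np.float64(72.3), array([-11.5,   4.9,   8.7]), 11.45, 0.5600167545846227)
[array([ -45.1, -177. ]), array([  10.5, -176.5]), array([  17.4, -281.4]), array([ -53.5, -286.1])]
```

View pics/w5.png

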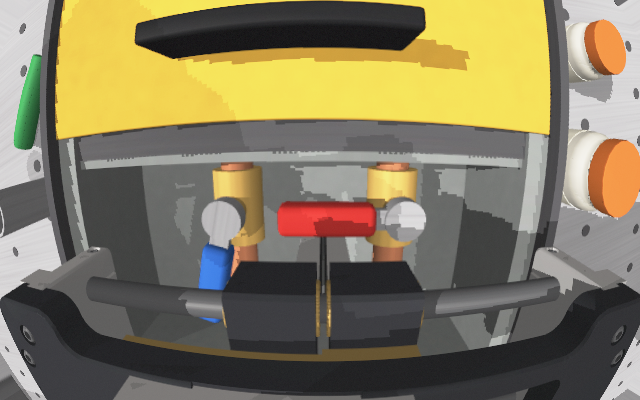

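The red handle lies across the box at (278–375, 218), against a hard stop (the force rises with no motion). I'll press once more lightly, then back off and go up and clear.

>>> step_arm:
  motion:
    - [[0.15, 0, 0, 0, 0, 0, -1], [0.15, 0, 0, 0, 0, 0, -1], [-0.5, 0, 0, 0, 0, 0, -1], [-1.5, 0.3, 0, 0, 0, 0, -1], [-2, 0.3, 0, 0, 0, 0, -1], [-2, 0.3, 0, 0, 0, 0, -1], [-2, 0.3, -3, 0, 0, 0, -1], [-2, 0.3, -7, 0, 0, 0, -1], [-2, 0.3, -12, 0, 0, 0, -1], [-3, 0.3, -16, 0, 0, 0, -1], [-8, 0.3, -16, 0, 0, 0, -1], [-8, 0.3, -16, 0, 0, 0, -1], [-8, 0.3, -16, 0, 0, 0, -1], [-8, 0.3, -16, 0, 0, 0, -1]]

```text
time_s: 12.95
eef_pos: [424.6, 60.1, 232.5]
tool_rot: [-3.123, 0.34, -0.001]
ft_force: [0.7, -0.7, 1.1]
gripper_width: 0.3
```

```bash
python3 -c "
from h import *
print(where(), r.observe()['qd'])
w=imaging.read_camera('wrist');save(w,'w6.png')
f=cv2.cvtColor(w['frame'],cv2.COLOR_RGB2HSV).astype(int)
for n,lo,hi in(('red',174,186),('blue',105,125)):
  h=(f[...,0]+ (f[...,0]<6)*180)
  m=((h>lo)&(h<hi)&(f[...,1]>140)&(f[...,2]>70)).astype(np.uint8); k,l,st,ce=cv2.connectedComponentsWithStats(m)
  for i in range(1,k):
    if 300<st[i,4]<2500:
      q=np.argwhere(l==i)[:,::-1]; b=np.array([fbox(w,p,65) for p in q]); e=np.linalg.eigh(np.cov(b.T))[1][:,1]; e=e if e[1]>0 else -e
      print(n,ce[i],b.mean(0),'angle deg',np.degrees(np.arctan2(e[1],-e[0])))
"
```

```text
(array([-146.8,  -20.5]), np.float64(232.5), array([ 0.7, -0.7,  1.1]), 12.95, 0.26202353902243497) [-6.01996133e-05  1.60991210e-02  3.41509238e-03 -4.24092641e-03
 -5.98717837e-04  1.60456676e-03  1.08428692e-03]
red [321.38657407 102.8900463 ] [-51.146875   -20.17175926] angle deg 90.07270606350386
blue [14.9536997  94.18563392] [ 19.67806145 465.29026395] angle deg 151.2307006288958
blue [254.31710214 144.50593824] [-93.90380048  51.02019002] angle deg 14.695748474355437
blue [ 32.30239521 388.88622754] [-673.91197605  761.99071856] angle deg 50.63870981962562
```

View pics/w6.png

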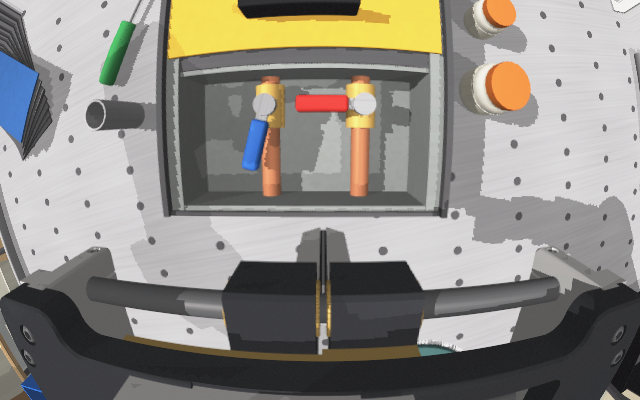

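Red measures 90.1° and lies at (296–348, 103). Blue, the jars, the tube and the screwdriver look unmoved, the cover is back, and the arm is clear.

```bash
python3 -c "
from h import *
print(hand_in())"
```

```text
the job is handed in; nothing more can be done
None
```

The job is done and handed in, about 13 s into the 45 s allowed.

- **Cover:** I pushed it back by the lip until it hit a hard stop. The force on the tool rose to about 26 N while the cover did not move. The push ended about 2 mm short of the given stop position by my box estimate, which is within the calibration error. I did not lift the cover.
- **Red handle:** I pushed it clockwise along its arc until it stopped. The last picture measures it at 90.1°.
- **Everything else:** The blue handle sits at about 15°, inside its stated starting range, and looks the same as before the turn. The jars, tube and screwdriver look unmoved.
- **Arm:** It finished about 115 mm above the box walls, touching nothing, with the force near zero.

No check failed, apart from one handle outline from the trained network that was plainly wrong. I dropped it and measured the angle by colour instead. I judged the blue handle and the loose things by eye, not by measurement.

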